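# Lock a humidity cassette into a gallery climate unit

### The arm

A 7-joint arm with a two-finger parallel gripper is mounted at the origin on the work surface. World frame = base frame: x ahead of the robot, y to its left, z up, the work surface at z = 0. Lengths are in m, angles in degrees, forces in N, time in s.
With the tool pointing down it reaches from about 0.4 to 0.9 m from the base axis. Payload 5.6 kg.
Tool frame: the origin (TCP) lies midway between the tips of the shut fingers; the grasp point (between the pads) lies 19 mm behind it; z points along the fingers, y is the direction in which the jaws open and shut (so a half turn about z gives the same grasp; the last joint's range is limited). The gripper opens to 92 mm and grips with 3 to 60 N. Pads are 20 mm wide; open, the fingers measure 128 mm over their backs; the gripper's body (75 mm by 189 mm) begins 69 mm behind the grasp point.
Start: joints at [-66.463, 26.786, -0.665, 91.828, 0.344, 61.387, -3.226], TCP at [0.285, 0.584, 0.215] pointing down, gripper open.
Joint ranges: [-144.91, 144.91], [-17.63, 115.5], [-89.93, 88.59], [15.96, 139.68], [-74.01, 254.01], [8.47, 105.57], [-167.45, 167.45]. Speed limits (degrees/s): [147.25, 147.25, 180, 180, 180, 180, 180].

### API

Orientations are given as [roll, pitch, yaw] about the fixed x, y, z axes, in that order (R = Rz(yaw) Ry(pitch) Rx(roll)).
In Python, from plant import manip gives the robot as it stands.
- The arm moves only by the tool arm_command, never from a script. Its argument "plan" is a list of rows, each a list of 2 entries, a list of its own where there are three numbers: the shift along the tool's x, y, z in m, then the turn, a rotation vector about the tool's x, y, z in degrees. In form: [[[tx, ty, tz], [wx, wy, wz]], ...]. A call has 1 to 10 rows; each row shifts and turns the commanded pose from where the row before left it, along the tool's axes as they then stand; what a row does not reach is not made up. A row lasts 1/12 s, in which the tool goes at most 41.7 mm and 7.16 degrees, less where a joint would pass 70% of its speed; a pose out of reach is approached as far as the arm can. A call is refused whole if a number of a shift passes 0.0417 or a number of a turn 7.16, either way. A call with a gripper value outside its range is refused whole. "jaw" is the closure, from 0 (fully open) to 1 (shut), set as the call begins (left out, the last holds). The fingers move at their own pace and stop on an object; the grip force is fixed at half the most. Time passes only in rows, so rows that do not move let the fingers close. It gives the time, the measured TCP pose, the force and the opening at its end, in the units of the state.
- manip.read_state(): the state, without advancing time (a new reading comes with each control period).
- manip.grab_frame(name): name is "side" or "top"; returns a dict with "frame" (400x640x3 uint8, red, green, blue), "intrinsics" (3x3 intrinsics, pixels), "k1" (the pictures are not rectified: a ray, as slopes to the right and down, at radius r is drawn at 1 + k1 r^2 times it, then the intrinsics apply), "world_to_cam" (4x4, takes a point from world to camera coordinates). Camera axes: x right, y down, z forward; pixel columns grow to the right and rows downward; lengths in m; the calibration is good to about 2 mm. A picture is of the moment at which its call begins. There is no depth.
- manip.finish_job(): hands the job in, once; it reports no verdict.
The state is a dict: "t": time; "joints": joint angles; "joint_vel": joint speeds; "effort": joint torques, N m; "tool_pos": TCP position; "orientation": TCP orientation; "wrist_force": force on the tool from outside, world axes, zero at the start; "ft_torque": the same for the moment, N m; "width": finger opening in m.
Only numpy, scipy, OpenCV 4.12 (cv2) and the standard library are available. Lean on these libraries where they do the work, as an engineer would, in place of code of your own. Each camera call takes 0.05 s, during which the arm holds its last target. There are 200 camera calls.

### The job

Pull the climate unit's slide knob fully out, lay the cassette with the straight grip rib flat and square in the pocket of the sloping deck, pressing it gently, and then push the knob fully home so that its tongue locks the cassette in. Leave the spare cassette with the round grip and everything else on the table where it is.

Things in the scene. Friction and masses are not known exactly. Their poses are not given: they have to be found in the camera images.
- cassette: the cassette to fit: grey plastic plate 80 (its x) x 60 (its y) x 10 thick with a straight grip rib on the middle of its top, 44 long (x), 14 wide (y), from 10 to 32 above the underside; about 120 g. Origin at the centre of its underside, z up. Starts flat on the table, left or right of the climate unit. Fits the pocket either way round (half turn).
- climate_unit: the climate unit, fixed: cream wedge-shaped housing, 210 deep (its x) x 160 wide (y), whose top is a deck sloping 28 degrees, low edge (about 40 above the table) to the right as seen from the robot, high edge (about 140) to the left. Origin under its middle on the table; x points horizontally up the slope. Its place and yaw vary.
- pocket (a point): centre of the floor of the rectangular pocket sunk in the deck: 82.6 long (x) x 62.6 wide (y) x 10 deep, so the cassette's plate ends flush with the deck. Frame tilted with the deck: x up the slope, z square out of the deck (28 degrees from vertical, leaning to the low side), y across.
- deck: the sloping deck; origin on its face over the pocket's centre, axes as the pocket's. It reaches from x = -140 to 75 and y = -75 to 75. A low steel bridge, 12 high, crosses it at x = -64 to -48, y = -32 to 32. Nothing else stands on it but the knob's parts.
- knob_grip (a point): centre of the black knob head, a cylinder of diameter 28, 22 long, axis along the slope, 22 above the deck's face (axes as the pocket's); with the knob home it is at x = -111 in the deck's frame. Uphill a neck (12 diameter, 7 long) joins it to a steel riser 24 wide, 32 above the deck.
- tongue_end (a point): middle of the end of the flat steel tongue (40 wide, 2 to 7 above the deck's face) that the knob moves. Home: it covers the lowest 12 mm of the pocket; knob out: it is 18 mm clear of the pocket. A cassette that stands more than 2 mm proud there blocks it.
- slide_knob (a joint): travel of the slide knob, m: 0 = home (tongue over the pocket, as at the start), 0.030 = fully out, straight down the slope (minus x of the deck). Both ends are detents with stops: leaving either end it resists with 6 to 10 N, fading towards the middle; past the middle it snaps on to the other end and stays there.
- spare_cassette: a cassette that is not to be used: the same grey, but larger (plate 105 x 70 x 10) with a round button grip (diameter 26, 16 tall) instead of a rib; origin at the centre of its underside. Leave it.
- jar: black pottery jar, 104 wide, 112 tall; origin under its centre. Leave it.
- bowl: terracotta bowl, 110 wide, 45 tall; origin under its centre. Leave it.
- hygrometer: white disc gauge, diameter 56, 16 tall; origin under its centre. Leave it.
- mount: brass display mount: 50 x 50 base with a thin forked rod, 80 tall; origin under its centre. Leave it.
- brush: dusting brush lying on the table near the robot. Leave it.
- screwdriver: screwdriver lying on the table near the robot. Leave it.
Things that resemble listed ones, but are neither listed nor needed, are in the scene too. What is shaped like the cassette but green is not meant.

How it is judged:
By the outcome, as a careful person would: the job done as asked, in the order asked, and still so for the second after the job is handed in, with the robot touching nothing.
It also fails if it takes over 70 s, if anything falls off the work surface, if the arm or the gripper's body presses on something with over 40 N, if the wrist force passes 120 N, or if a joint passes its speed limit or range.

## Working session

There is one attempt and no reset: what is moved stays moved. The work goes in short steps, Python scripts to look and compute and a tool call to move; the robot and the scene stay as the last step left them, time stands still between calls to the robot, and variables do not carry over. Pictures are saved under pics/ and viewed, about 8 in all and at most 12, crops included, and the job is handed in when it is done.

Besides the shell and the picture viewer there is one more tool, called after "Request:" by a JSON object that holds its "op" and its "data", one argument or row to a line. arm_command: Moves the arm, as the interface text tells. Its arguments: {"type":"object","properties":{"plan":{"type":"array","items":{"type":"array"}},"jaw":{"type":"number"}},"required":["plan"]}

```bash
ls; mkdir -p pics
cat > h.py <<'E'
import numpy as np, cv2
from scipy.spatial.transform import Rotation as R
from plant import manip
def grab(n,f):
    d=manip.grab_frame(n); cv2.imwrite('pics/'+f,d['frame'][:,:,::-1]); np.savez('pics/'+f[:-4]+'.npz',K=d['intrinsics'],k1=d['k1'],T=d['world_to_cam'],im=d['frame']); return d
def load(f): return np.load('pics/'+f+'.npz')
def proj(c,P):
    P=np.atleast_2d(P); q=P@c['T'][:3,:3].T+c['T'][:3,3]; s=q[:,:2]/q[:,2:]; r2=(s**2).sum(1,keepdims=True)
    s=s*(1+c['k1']*r2); return s*[c['K'][0,0],c['K'][1,1]]+c['K'][:2,2]
def ray(c,p):
    s0=(np.array(p,float)-c['K'][:2,2])/[c['K'][0,0],c['K'][1,1]]; s=s0.copy()
    for _ in range(20): s=s0/(1+c['k1']*(s@s))
    T=c['T']; d=T[:3,:3].T@np.r_[s,1]; o=-T[:3,:3].T@T[:3,3]; return o,d
def atz(c,p,z):
    o,d=ray(c,p); return o+d*(z-o[2])/d[2]
E
python3 - <<'E'
from h import *
for n in('top','side'):
    d=grab(n,n+'1.png'); print(d['intrinsics'],d['k1'],np.round(d['world_to_cam'],3))
print(manip.read_state())
E
```

```text
pics
[[507.79535953   0.         323.85242116]
 [  0.         507.79535953 204.71015571]
 [  0.           0.           1.        ]] -0.02474218705864997 [[-0.03  -0.999 -0.015  0.063]
 [-0.998  0.03  -0.057  0.535]
 [ 0.057  0.014 -0.998  1.54 ]
 [ 0.     0.     0.     1.   ]]
[[440.17596355   0.         317.05769745]
 [  0.         440.17596355 196.3517326 ]
 [  0.           0.           1.        ]] -0.021297801723986046 [[ 0.939 -0.345  0.016 -0.496]
 [-0.247 -0.705 -0.665  0.211]
 [ 0.241  0.62  -0.747  1.358]
 [ 0.     0.     0.     1.   ]]
{'t': 0.1, 'joints': array([-66.46516789,  26.83219749,  -0.66481323,  91.87329655,
         0.34299053,  61.38537666,  -3.22637209]), 'joint_vel': array([ 0.10033494, -0.2033989 ,  0.04568405, -0.07632144, -0.0249382 ,
       -0.06782361, -0.0699451 ]), 'effort': array([ 1.38582109e-03, -5.21636581e+01, -1.21316130e-02, -2.44364887e+01,
       -5.67370362e-02,  1.40260140e-02,  6.04575257e-05]), 'tool_pos': array([0.28476312, 0.58374665, 0.21373847]), 'orientation': array([-1.79911297e+02,  5.76634745e-03,  1.53996771e+02]), 'wrist_force': array([-0.54308061, -0.37495998,  0.08123583]), 'ft_torque': array([-0.01570337,  0.0060322 , -0.02336559]), 'width': 0.0916954817242928}
```

View pics/top1.png

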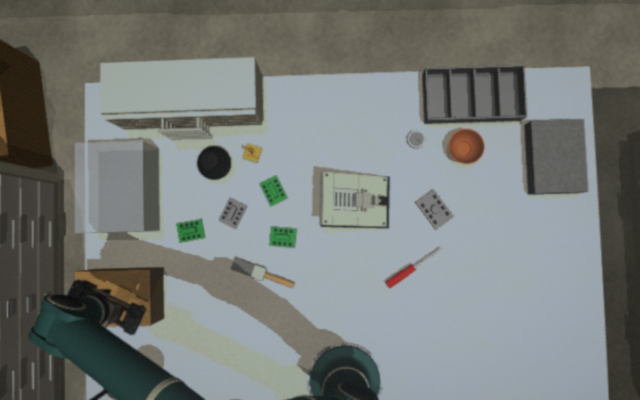

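View pics/side1.png

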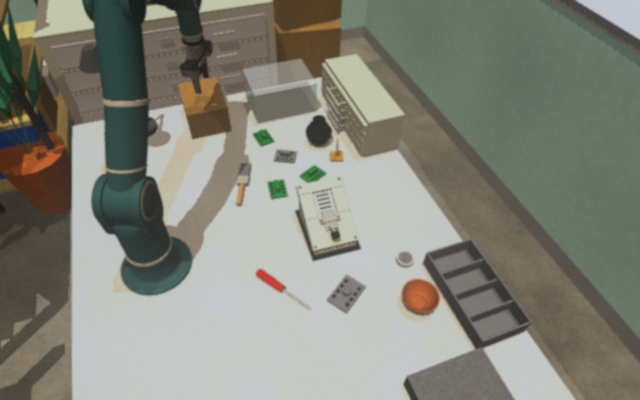

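The top view shows the unit at (355,200), a small grey plate at (233,212), a larger grey plate at (434,209), which is likely the spare, and green look-alikes. I'll enlarge these.

Run:
```python
from h import *
t=load('top1')['im'][:,:,::-1]; s=load('side1')['im'][:,:,::-1]
def c(im,x,y,w,h,k): return cv2.resize(im[y:y+h,x:x+w],(w*k,h*k),interpolation=cv2.INTER_CUBIC)
a=np.hstack([c(t,208,192,50,40,8),c(s,265,140,50,40,8)])
b=np.hstack([c(t,308,160,100,75,4),c(s,285,170,100,75,4)])
cv2.imwrite('pics/crop1.png',np.vstack([a,b[:280]]))
```

```text
(no output)
```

View pics/crop1.png

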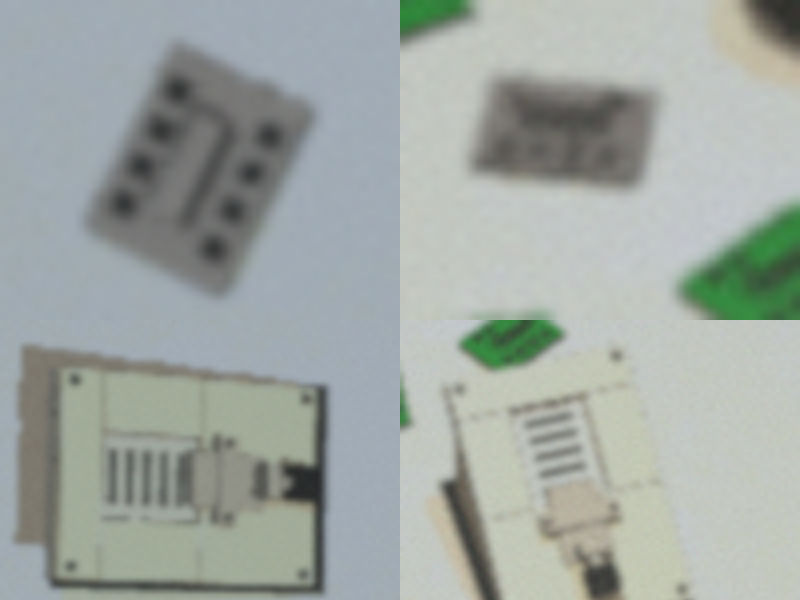

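Run:
```python
from h import *
from scipy.optimize import least_squares as ls
t,s=load('top1'),load('side1')
# cassette
c=np.array([[229.9,196.75],[247.4,206],[236.1,229.25],[218.6,220.5]])
P=np.array([atz(t,p,.01) for p in c]); print(P.round(4),[np.linalg.norm(P[i]-P[i-1]).round(4) for i in range(4)])
L=np.array([[40,-30,10],[-40,-30,10],[-40,30,10],[40,30,10]])*.001
cs=np.array([[276.25,149.4],[297.5,151.5]])
best=None
for order in ([0,3,2,1],):
  for y0 in np.arange(0,180,30):
    def f(v):
        Q=(R.from_euler('z',v[2]).apply(L))+[v[0],v[1],0]
        return (proj(t,Q)[:]-c[order]).ravel()
    for o in ([0,1,2,3],[0,3,2,1],[1,2,3,0],[1,0,3,2]):
        order=o; r=ls(f,[*P.mean(0)[:2],np.radians(y0)])
        if best is None or r.cost<best[0]-1e-6: best=(r.cost,r.x,o)
print('cass',best[1][:2].round(4),np.degrees(best[1][2]).round(2),best[0])
Q=R.from_euler('z',best[1][2]).apply(L[:])+[*best[1][:2],0]; print('side pred',proj(s,Q).round(1))
def deck(v): return R.from_euler('zyx',[v[3],-np.radians(28),0]),v[:3]
tp=np.array([[41.3,-31.3,0],[41.3,31.3,0],[-140,-75,0],[75,-75,0],[75,75,0],[-140,75,0],[-111,0,22]])*.001
ti=np.array([[333.75,188.25],[333.75,210],[388,177],[323,172],[321,226],[387.7,226.5],[383,200.5]])
sp=np.array([[41.3,31.3,0],[41.3,-31.3,0],[75,75,0],[75,-75,0],[-111,0,22]])*.001
si=np.array([[312.5,192.5],[330.75,189.5],[295.75,186.25],[341.25,176.25],[335.5,235]])
def g(v):
    r,o=deck(v); return np.r_[(proj(t,r.apply(tp)+o)-ti).ravel(),(proj(s,r.apply(sp)+o)-si).ravel()]
x0=[*atz(t,[346,199],.106),np.radians(90)]
r=ls(g,x0,loss='soft_l1'); print('deck',r.x[:3].round(4),np.degrees(r.x[3])); print(g(r.x).reshape(-1,2).round(1))
```

```text
[[0.5704 0.3361 0.01  ]
 [0.5402 0.2825 0.01  ]
 [0.4696 0.3189 0.01  ]
 [0.4982 0.3725 0.01  ]] [np.float64(0.0809), np.float64(0.0616), np.float64(0.0794), np.float64(0.0607)]
cass [0.5196 0.3275] -27.64 0.2175771945462996
side pred [[294.4 162.2]
 [273.5 160. ]
 [276.5 149.4]
 [296.9 151.5]]
deck [ 0.5469 -0.021   0.101 ] 84.4184835519807
[[-0.5 -0.2]
 [-2.1 -2.2]
 [ 9.9  0.6]
 [-0.6  1.1]
 [-1.8 -5.5]
 [ 3.9 -1.9]
 [ 2.6  3.7]
 [ 0.9  5.8]
 [-0.5 -0.1]
 [ 3.7 10.5]
 [-2.2 -0.7]
 [-3.1 -6.4]]
```

```bash
cat >> h.py <<'E'
def deckT(v): return R.from_euler('ZY',[v[3],-np.radians(28)]),np.array(v[:3])
E
python3 - <<'E'
from h import *
from scipy.optimize import least_squares as ls
t,s=load('top1'),load('side1')
tp=np.array([[41.3,-31.3,0],[41.3,31.3,0],[-140,-75,0],[75,-75,0],[75,75,0],[-140,75,0],[-111,0,22]])*.001
ti=np.array([[333.75,188.25],[333.75,210],[388,177],[323,172],[321,226],[387.7,226.5],[383,200.5]])
sp=np.array([[41.3,31.3,0],[41.3,-31.3,0],[75,75,0],[75,-75,0],[-111,0,22]])*.001
si=np.array([[312.5,192.5],[330.75,189.5],[295.75,186.25],[341.25,176.25],[335.5,235]])
def g(v):
    r,o=deckT(v); return np.r_[(proj(t,r.apply(tp)+o)-ti).ravel(),(proj(s,r.apply(sp)+o)-si).ravel()]
x0=[*atz(t,[346,199],.106),np.radians(90)]
r=ls(g,x0,loss='soft_l1'); print('deck',r.x.round(4),np.degrees(r.x[3])); print(g(r.x).reshape(-1,2).round(1))
a,o=deckT(r.x); print(a.as_matrix().round(3)); print('knob',a.apply([-.111,0,.022])+o)
im=[]
for c,b in((t,(308,160)),(s,(285,170))):
    m=cv2.resize(c['im'][b[1]:b[1]+75,b[0]:b[0]+100,::-1],None,fx=4,fy=4,interpolation=cv2.INTER_CUBIC)
    def dr(pts,col): 
        q=((proj(c,a.apply(np.array(pts)*.001)+o)-b+.5)*4); cv2.polylines(m,[q.round().astype(int)],True,col,1)
    dr([[x*41.3,y*31.3,0] for x,y in((1,1),(1,-1),(-1,-1),(-1,1))],(0,0,255)); dr([[75,75,0],[75,-75,0],[-140,-75,0],[-140,75,0]],(255,0,0))
    dr([[-122,14,22],[-100,14,22],[-100,-14,22],[-122,-14,22]],(0,255,255)); dr([[-29.3,20,7],[-29.3,-20,7]],(255,0,255)); dr([[-48,32,12],[-48,-32,12],[-64,-32,12],[-64,32,12]],(0,255,0))
    im.append(m)
cv2.imwrite('pics/ov.png',np.hstack(im))
E
```

```text
deck [ 0.5446 -0.0204  0.1041  1.5272] 87.50135538857793
[[ 0.3 -0.3]
 [ 0.  -0.1]
 [-0.9 -0.2]
 [ 0.8 -0.1]
 [ 2.  -1. ]
 [-1.  -0.1]
 [-0.   0.2]
 [-0.7  0.4]
 [-0.3 -0.8]
 [ 0.2 -0.4]
 [-0.9 -0.1]
 [-0.2  0.5]]
[[ 0.038 -0.999 -0.02 ]
 [ 0.882  0.044 -0.469]
 [ 0.469 -0.     0.883]]
knob [ 0.53985647 -0.12866696  0.07145182]
```

View pics/ov.png

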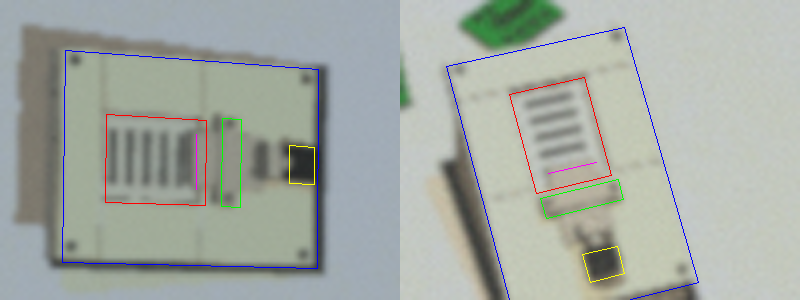

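The small grey plate on the left has the straight rib: its centre is at (0.520, 0.3275) and its yaw is about 152.4°. The deck fit overlays well. Next is a helper that works out constant tool-frame rows to reach a target.

```bash
cat >> h.py <<'E'
from scipy.optimize import least_squares
D=np.array([.5446,-.0204,.1041,np.radians(87.5)])
def down(yaw): return R.from_euler('xyz',[180,0,yaw],degrees=True)
def tdeck(v=None): # tool z into deck, tool x uphill
    return deckT(D if v is None else v)[0]*R.from_euler('x',180,degrees=True)
def dp(p,v=None):
    a,o=deckT(D if v is None else v); return a.apply(np.array(p)*.001)+o
def sim(p,r,t,w,n):
    path=[p]
    for _ in range(n): p=p+r.apply(t); r=r*R.from_rotvec(w,degrees=True); path.append(p)
    return p,r,np.array(path)
def state():
    s=manip.read_state(); return np.array(s['tool_pos']),R.from_euler('xyz',s['orientation'],degrees=True),s
def go(p,r,p1,r1,n,nt=4):
    w=np.round((r.inv()*r1).as_rotvec(degrees=True)/n,2)
    f=lambda t: sim(p,r,t,w,n)[0]-p1
    t=np.round(least_squares(f,np.zeros(3)).x,nt); q,rr,path=sim(p,r,t,w,n)
    print(n,'rows',[list(map(float,t)),list(map(float,w))],'zmin',path[:,2].min().round(3),'mid',path[n//2].round(3)); return q,rr
E
python3 - <<'E'
from h import *
p,r,s=state(); q=tdeck()
go(p,r,dp([-111,0,100]),q,20)
go(p,r,dp([-111,0,100]),q,24)
go(dp([-111,0,100]),q,dp([-111,0,5]),q,5)
E
```

```text
20 rows [[-0.0406, -0.0103, -0.0063], [-0.82, 1.24, 3.25]] zmin 0.14 mid [0.524 0.243 0.229]
24 rows [[-0.0339, -0.0084, -0.0053], [-0.68, 1.03, 2.71]] zmin 0.141 mid [0.524 0.242 0.229]
5 rows [[0.0, -0.0, 0.019], [0.0, 0.0, 0.0]] zmin 0.056 mid [ 0.539 -0.147  0.107]
```

Run:
```python
from h import *
p,r,s=state(); q=tdeck()
go(p,r,dp([-111,0,130]),q,24)
t,w=[-0.0339,-0.0084,-0.0066],[-0.68,1.03,2.71]
print(sim(p,r,t,w,24)[2][14:].round(3))
```

```text
24 rows [[-0.0341, -0.0087, -0.0065], [-0.68, 1.03, 2.71]] zmin 0.167 mid [0.524 0.237 0.243]
[[ 0.544  0.173  0.239]
 [ 0.551  0.138  0.235]
 [ 0.557  0.103  0.23 ]
 [ 0.561  0.068  0.225]
 [ 0.563  0.033  0.219]
 [ 0.563 -0.002  0.213]
 [ 0.562 -0.036  0.205]
 [ 0.559 -0.071  0.197]
 [ 0.554 -0.105  0.189]
 [ 0.548 -0.139  0.18 ]
 [ 0.54  -0.172  0.171]]
```

Path clearance is good.

Request:
{"op": "arm_command", "data": {
  "plan": [
    [[-0.0341, -0.0087, -0.0065], [-0.68, 1.03, 2.71]],
    [[-0.0341, -0.0087, -0.0065], [-0.68, 1.03, 2.71]],
    [[-0.0341, -0.0087, -0.0065], [-0.68, 1.03, 2.71]],
    [[-0.0341, -0.0087, -0.0065], [-0.68, 1.03, 2.71]],
    [[-0.0341, -0.0087, -0.0065], [-0.68, 1.03, 2.71]],
    [[-0.0341, -0.0087, -0.0065], [-0.68, 1.03, 2.71]],
    [[-0.0341, -0.0087, -0.0065], [-0.68, 1.03, 2.71]],
    [[-0.0341, -0.0087, -0.0065], [-0.68, 1.03, 2.71]]
  ],
  "jaw": 0
}}

```text
t: 0.77
tool_pos: [0.4676, 0.3663, 0.2458]
orientation: [176.2, -9.1, 132.4]
wrist_force: [0.8, 0.2, 0.4]
width: 0.0918
```

Request:
{"op": "arm_command", "data": {
  "plan": [
    [[-0.0341, -0.0087, -0.0065], [-0.68, 1.03, 2.71]],
    [[-0.0341, -0.0087, -0.0065], [-0.68, 1.03, 2.71]],
    [[-0.0341, -0.0087, -0.0065], [-0.68, 1.03, 2.71]],
    [[-0.0341, -0.0087, -0.0065], [-0.68, 1.03, 2.71]],
    [[-0.0341, -0.0087, -0.0065], [-0.68, 1.03, 2.71]],
    [[-0.0341, -0.0087, -0.0065], [-0.68, 1.03, 2.71]],
    [[-0.0341, -0.0087, -0.0065], [-0.68, 1.03, 2.71]],
    [[-0.0341, -0.0087, -0.0065], [-0.68, 1.03, 2.71]]
  ]
}}

```text
t: 1.43
tool_pos: [0.5561, 0.0967, 0.2281]
orientation: [176.0, -18.9, 110.7]
wrist_force: [-0.2, 0.4, 0.6]
width: 0.0915
```

Request:
{"op": "arm_command", "data": {
  "plan": [
    [[-0.0341, -0.0087, -0.0065], [-0.68, 1.03, 2.71]],
    [[-0.0341, -0.0087, -0.0065], [-0.68, 1.03, 2.71]],
    [[-0.0341, -0.0087, -0.0065], [-0.68, 1.03, 2.71]],
    [[-0.0341, -0.0087, -0.0065], [-0.68, 1.03, 2.71]],
    [[-0.0341, -0.0087, -0.0065], [-0.68, 1.03, 2.71]],
    [[-0.0341, -0.0087, -0.0065], [-0.68, 1.03, 2.71]],
    [[-0.0341, -0.0087, -0.0065], [-0.68, 1.03, 2.71]],
    [[-0.0341, -0.0087, -0.0065], [-0.68, 1.03, 2.71]],
    [[0, 0, 0], [0, 0, 0]]
  ]
}}

```text
t: 2.18
tool_pos: [0.5325, -0.1873, 0.1637]
orientation: [-179.7, -27.8, 86.6]
wrist_force: [-0.5, -0.7, 0.0]
width: 0.0918
```

Run:
```python
from h import *
p,r,s=state(); q=tdeck(); print(s['t'],p,(dp([-111,0,130])-p).round(4),(r.inv()*q).as_rotvec(degrees=True).round(2),s['joints'].round(0),s['wrist_force'])
a,b=go(p,r,dp([-111,0,50]),q,4)
go(a,b,dp([-111,0,5]),q,3)
```

```text
2.1833 [ 0.53251859 -0.18733279  0.16368998] [0.0051 0.008  0.0031] [ 0.15  0.25 -0.77] [ 12.  31.  24. 101. -38.  71.  51.] [-0.45253276 -0.71144166  0.02178257]
4 rows [[0.0023, 0.0011, 0.0203], [0.04, 0.06, -0.19]] zmin 0.096 mid [ 0.536 -0.164  0.13 ]
3 rows [[-0.0001, 0.0001, 0.015], [-0.0, 0.0, -0.0]] zmin 0.056 mid [ 0.54  -0.135  0.083]
```

Request:
{"op": "arm_command", "data": {
  "plan": [
    [[0.0023, 0.0011, 0.0203], [0.04, 0.06, -0.19]],
    [[0.0023, 0.0011, 0.0203], [0.04, 0.06, -0.19]],
    [[0.0023, 0.0011, 0.0203], [0.04, 0.06, -0.19]],
    [[0.0023, 0.0011, 0.0203], [0.04, 0.06, -0.19]],
    [[0, 0, 0], [0, 0, 0]],
    [[0, 0, 0], [0, 0, 0]]
  ]
}}

```text
t: 2.68
tool_pos: [0.5424, -0.1314, 0.0988]
orientation: [179.8, -28.3, 88.5]
wrist_force: [0.7, -0.9, 0.5]
width: 0.0919
```

Run:
```python
from h import *
p,r,s=state(); q=tdeck(); print(s['t'],p,(dp([-111,0,50])-p).round(4),(r.inv()*q).as_rotvec(degrees=True).round(2))
go(p,r,dp([-111,0,5]),q,3)
t=grab('top','t2.png');s=grab('side','s2.png')
for n,c in(('t',t),('s',s)): 
    c['T']=c['world_to_cam'];c['K']=c['intrinsics']; print(proj(c,np.array([dp([-111,0,22]),p])).round(1))
def c(im,x,y,w,h,k): return cv2.resize(im['frame'][y:y+h,x:x+w,::-1],(w*k,h*k),interpolation=cv2.INTER_CUBIC)
cv2.imwrite('pics/crop2.png',np.hstack([c(t,340,165,80,80,5),c(s,295,190,80,80,5)]))
```

```text
2.6833 [ 0.54239488 -0.13143513  0.09879004] [-0.0031 -0.0103 -0.0027] [-0.23 -0.3   0.85]
3 rows [[-0.0035, -0.0009, 0.0141], [-0.08, -0.1, 0.28]] zmin 0.057 mid [ 0.542 -0.128  0.085]
[[382.9 200.7]
 [384.8 199.2]]
[[335.3 235.5]
 [336.9 230.6]]
```

View pics/crop2.png

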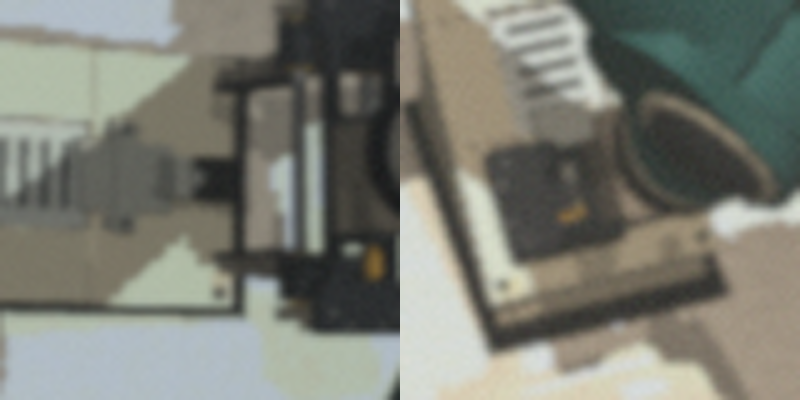

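The settled arm matches its command, and the earlier readings were just lag. The knob head in the top view is at (382.4, 201), which agrees with the predicted (382.9, 200.7). I'll descend and grip.

Request:
{"op": "arm_command", "data": {
  "plan": [
    [[-0.0035, -0.0009, 0.0141], [-0.08, -0.1, 0.28]],
    [[-0.0035, -0.0009, 0.0141], [-0.08, -0.1, 0.28]],
    [[-0.0035, -0.0009, 0.0141], [-0.08, -0.1, 0.28]],
    [[0, 0, 0], [0, 0, 0]],
    [[0, 0, 0], [0, 0, 0]]
  ]
}}

```text
t: 3.2
tool_pos: [0.541, -0.1222, 0.0577]
orientation: [179.8, -27.9, 87.5]
wrist_force: [0.6, -0.3, 0.0]
width: 0.0922
```

Request:
{"op": "arm_command", "data": {
  "plan": [
    [[0, 0, 0], [0, 0, 0]],
    [[0, 0, 0], [0, 0, 0]],
    [[0, 0, 0], [0, 0, 0]],
    [[0, 0, 0], [0, 0, 0]],
    [[0, 0, 0], [0, 0, 0]],
    [[0, 0, 0], [0, 0, 0]]
  ],
  "jaw": 1
}}

```text
t: 3.7
tool_pos: [0.541, -0.1215, 0.0574]
orientation: [179.8, -28.0, 87.5]
wrist_force: [-0.5, 0.1, -0.8]
width: 0.054
```

Run:
```python
from h import *
p,r,s=state(); a,o=deckT(D); print(s['t'],(a.inv().apply(p-o)*1e3).round(1),(r.inv()*tdeck()).as_rotvec(degrees=True).round(2),'F deck',a.inv().apply(s['wrist_force']).round(1),s['ft_torque'],s['width'])
```

```text
3.7 [-111.3   -0.8    6.2] [0.17 0.05 0.01] F deck [-0.3  0.5 -0.7] [-0.53572048  0.09039895 -0.01472872] 0.05397726279995553
```

Fingers still closing.

Request:
{"op": "arm_command", "data": {
  "plan": [
    [[0, 0, 0], [0, 0, 0]],
    [[0, 0, 0], [0, 0, 0]],
    [[0, 0, 0], [0, 0, 0]],
    [[0, 0, 0], [0, 0, 0]],
    [[0, 0, 0], [0, 0, 0]],
    [[0, 0, 0], [0, 0, 0]]
  ]
}}

```text
t: 4.2
tool_pos: [0.5402, -0.1213, 0.057]
orientation: [179.9, -28.0, 87.5]
wrist_force: [-2.7, -0.6, 1.4]
width: 0.027
```

Run:
```python
from h import *
p,r,s=state(); a,o=deckT(D); print(s['t'],(a.inv().apply(p-o)*1e3).round(1),(r.inv()*tdeck()).as_rotvec(degrees=True).round(2),'F deck',a.inv().apply(s['wrist_force']).round(1),s['ft_torque'],s['width'])
```

```text
4.2 [-111.3   -0.     5.9] [ 0.09  0.02 -0.01] F deck [0.1 2.7 1.6] [-0.4379183   0.58279973  0.2724506 ] 0.027035543904760737
```

Gripped, with an opening of 27 mm. Now I pull it out.

Request:
{"op": "arm_command", "data": {
  "plan": [
    [[-0.003, 0, 0], [0, 0, 0]],
    [[-0.004, 0, 0], [0, 0, 0]],
    [[-0.004, 0, 0], [0, 0, 0]],
    [[-0.004, 0, 0], [0, 0, 0]],
    [[-0.004, 0, 0], [0, 0, 0]],
    [[-0.004, 0, 0], [0, 0, 0]],
    [[-0.004, 0, 0], [0, 0, 0]],
    [[-0.004, 0, 0], [0, 0, 0]],
    [[-0.003, 0, 0], [0, 0, 0]],
    [[0, 0, 0], [0, 0, 0]]
  ]
}}

```text
t: 5.03
tool_pos: [0.5389, -0.1478, 0.0428]
orientation: [180.0, -28.5, 87.6]
wrist_force: [-6.8, 5.2, 10.8]
width: 0.027
```

Run:
```python
from h import *
p,r,s=state(); a,o=deckT(D); print(s['t'],(a.inv().apply(p-o)*1e3).round(1),(r.inv()*tdeck()).as_rotvec(degrees=True).round(2),'F deck',a.inv().apply(s['wrist_force']).round(1),s['ft_torque'],s['width'])
```

```text
5.0333 [-1.414e+02  1.000e-01  5.800e+00] [-0.03 -0.48  0.08] F deck [9.4 7.  7.2] [1.63416549 1.37994711 0.63953151] 0.02704619763321366
```

The knob moved 30.1 mm and reached its stop, with 9 N uphill. Now I release it, retreat, and plan the path to the cassette.

Request:
{"op": "arm_command", "data": {
  "plan": [
    [[0.003, 0.001, 0], [0, 0, 0]],
    [[0, 0, 0], [0, 0, 0]],
    [[0, 0, 0], [0, 0, 0]],
    [[0, 0, 0], [0, 0, 0]],
    [[0, 0, 0], [0, 0, 0]],
    [[0, 0, -0.02], [0, 0, 0]],
    [[0, 0, -0.035], [0, 0, 0]],
    [[0, 0, -0.04], [0, 0, 0]],
    [[0, 0, -0.035], [0, 0, 0]],
    [[0, 0, -0.02], [0, 0, 0]]
  ],
  "jaw": 0
}}

```text
t: 5.87
tool_pos: [0.538, -0.2224, 0.1786]
orientation: [179.6, -27.8, 87.5]
wrist_force: [0.4, 0.1, -0.3]
width: 0.091
```

Run:
```python
from h import *
p,r,s=state(); a,o=deckT(D); print(s['t'],(a.inv().apply(p-o)*1e3).round(1),s['width'],s['joints'].round())
t=grab('top','t3.png');s=grab('side','s3.png')
# command estimate
p=dp([-142.,-0.5,155.8]); r=tdeck()
tgt=down(152.4); q,rr=go(p,r,np.array([.5196,.3275,.16]),tgt,20)
w=(r.inv()*tgt).as_rotvec(degrees=True)
go(p,r,np.array([.5196,.3275,.16]),tgt,20)
```

```text
5.8667 [-143.5   -2.2  160.7] 0.0909841824141554 [ 15.  32.  25.  97. -37.  75.  52.]
20 rows [[0.0248, 0.0128, 0.0079], [0.79, -1.25, -3.18]] zmin 0.16 mid [0.606 0.057 0.2  ]
20 rows [[0.0248, 0.0128, 0.0079], [0.79, -1.25, -3.18]] zmin 0.16 mid [0.606 0.057 0.2  ]
```

Run:
```python
from h import *
t=load('top1')
j=atz(t,(213.5,162),.09); print(j)
y=down(152.4)
c=np.array([.5196,.3275]); X=y.apply([1,0,0])[:2];Y=y.apply([0,1,0])[:2]
d=j[:2]-c; print('jar in tool',d@X,d@Y)
print('mount',atz(t,(252,153),.04))
```

```text
[0.66820228 0.36670982 0.09      ]
jar in tool -0.11352612283745903 0.10359472785279318
mount [0.69937848 0.26014598 0.04      ]
```

Request:
{"op": "arm_command", "data": {
  "plan": [
    [[0.0248, 0.0128, 0.0079], [0.79, -1.25, -3.18]],
    [[0.0248, 0.0128, 0.0079], [0.79, -1.25, -3.18]],
    [[0.0248, 0.0128, 0.0079], [0.79, -1.25, -3.18]],
    [[0.0248, 0.0128, 0.0079], [0.79, -1.25, -3.18]],
    [[0.0248, 0.0128, 0.0079], [0.79, -1.25, -3.18]],
    [[0.0248, 0.0128, 0.0079], [0.79, -1.25, -3.18]],
    [[0.0248, 0.0128, 0.0079], [0.79, -1.25, -3.18]],
    [[0.0248, 0.0128, 0.0079], [0.79, -1.25, -3.18]],
    [[0.0248, 0.0128, 0.0079], [0.79, -1.25, -3.18]],
    [[0.0248, 0.0128, 0.0079], [0.79, -1.25, -3.18]]
  ]
}}

```text
t: 6.8
tool_pos: [0.6064, 0.0594, 0.1983]
orientation: [175.7, -13.8, 121.1]
wrist_force: [-0.2, 0.5, 0.7]
width: 0.0919
```

Request:
{"op": "arm_command", "data": {
  "plan": [
    [[0.0248, 0.0128, 0.0079], [0.79, -1.25, -3.18]],
    [[0.0248, 0.0128, 0.0079], [0.79, -1.25, -3.18]],
    [[0.0248, 0.0128, 0.0079], [0.79, -1.25, -3.18]],
    [[0.0248, 0.0128, 0.0079], [0.79, -1.25, -3.18]],
    [[0.0248, 0.0128, 0.0079], [0.79, -1.25, -3.18]],
    [[0.0248, 0.0128, 0.0079], [0.79, -1.25, -3.18]],
    [[0.0248, 0.0128, 0.0079], [0.79, -1.25, -3.18]],
    [[0.0248, 0.0128, 0.0079], [0.79, -1.25, -3.18]],
    [[0.0248, 0.0128, 0.0079], [0.79, -1.25, -3.18]],
    [[0.0248, 0.0128, 0.0079], [0.79, -1.25, -3.18]]
  ]
}}

```text
t: 7.63
tool_pos: [0.5198, 0.3285, 0.158]
orientation: [-179.9, 0.2, 152.6]
wrist_force: [-0.7, -0.1, -0.6]
width: 0.0918
```

Request:
{"op": "arm_command", "data": {
  "plan": [
    [[0, 0, 0], [0, 0, 0]],
    [[0, 0, 0], [0, 0, 0]],
    [[0, 0, 0], [0, 0, 0]]
  ]
}}

```text
t: 7.88
tool_pos: [0.5211, 0.3264, 0.1586]
orientation: [-179.9, 0.2, 152.4]
wrist_force: [0.3, -0.2, -0.8]
width: 0.0922
```

Run:
```python
from h import *
p,r,s=state(); print(s['t'],s['joints'].round())
g=down(152.4)
a,b=go(p,r,np.array([.5196,.3275,.06]),g,5)
go(a,b,np.array([.5196,.3275,.0135]),g,3)
im=grab('top','t4.png')['frame'][:,:,::-1]; im2=grab('side','s4.png')['frame'][:,:,::-1]
def c(im,x,y,w,h,k): return cv2.resize(im[y:y+h,x:x+w],(w*k,h*k),interpolation=cv2.INTER_CUBIC)
t3=load('t3')['im'][:,:,::-1]
cv2.imwrite('pics/crop4.png',np.vstack([np.hstack([c(im,190,150,100,75,4),c(im2,250,100,100,75,4)]),np.hstack([c(im,308,160,100,75,4),c(im2,285,170,100,75,4)])]))
```

```text
7.8833 [-43.  27.  10. 100.  -5.  53.  32.]
5 rows [[0.0004, 0.0001, 0.0197], [-0.02, 0.04, -0.0]] zmin 0.06 mid [0.521 0.327 0.119]
3 rows [[0.0, -0.0, 0.0155], [0.01, 0.0, -0.01]] zmin 0.014 mid [0.52  0.328 0.045]
```

View pics/crop4.png

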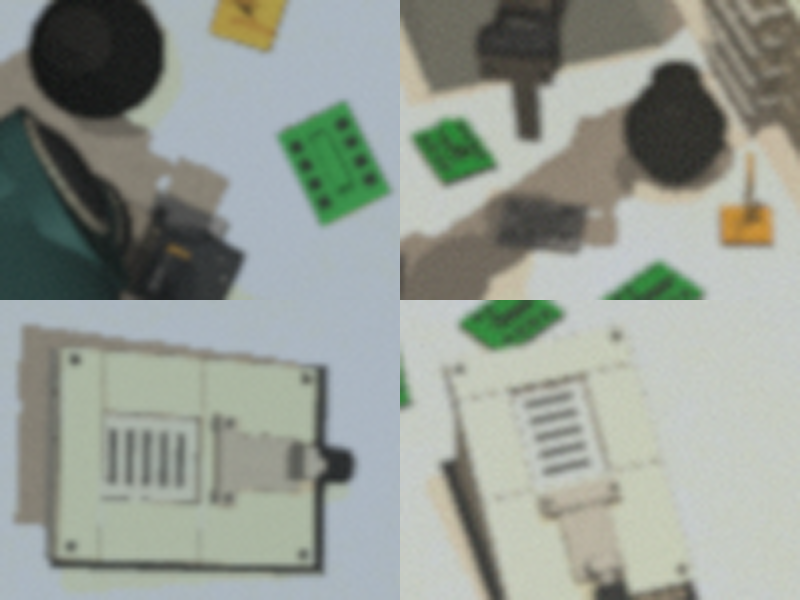

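The bottom crops show the knob out and the pocket clear, with its top-view crop corners near (103,115), (200,117), (199,203) and (103,200). I'll refit the deck with a proper half-pixel correction, and go down to the cassette meanwhile.

Run:
```python
from h import *
t,s=load('t4'),load('s4')
P=np.array([[41.3,-31.3,0],[-41.3,-31.3,0],[-41.3,31.3,0],[41.3,31.3,0]])*.001
ti=(np.array([[103,115],[200,117],[199,203],[103,200]])+.5)/4-.5+[308,160]
si=(np.array([[187,76],[208,178],[135,190],[112,88]])+.5)/4-.5+[285,170]
kn=np.array([.5389,-.1478,.0428])
def g(v,full=True):
    a,o=deckT(v); e=np.r_[(proj(t,a.apply(P)+o)-ti).ravel(),(proj(s,a.apply(P)+o)-si).ravel()]
    k=(a.inv().apply(kn-o))[1]-.0001
    return np.r_[e,k*1000,np.degrees(v[3]-np.radians(87.35))*2] if full else e
r=least_squares(g,D,x_scale=[.1,.1,.1,1]); print(r.x.round(4),np.degrees(r.x[3]),r.fun.round(2))
a,o=deckT(r.x); print('knob TCP out in deck',a.inv().apply(kn-o)*1e3)
for z in(.104,.106):
  f=lambda v:g([v[0],v[1],z,v[2]])
  q=least_squares(f,[D[0],D[1],D[3]]); print(z,q.x.round(4),q.cost)
```

```text
[ 0.5456 -0.018   0.1022  1.5213] 87.16200166329644 [-0.11 -0.75  0.47  0.41  0.37  0.23 -0.53 -0.12 -0.88 -0.07  0.67 -1.13
  0.15  0.24 -0.74  1.02  0.15 -0.38]
knob TCP out in deck [-142.70294574    0.25112326    8.55587089]
0.104 [ 0.5454 -0.0184  1.5219] 3.0837774704906553
0.106 [ 0.5452 -0.0189  1.5226] 3.7628046030235476
```

Request:
{"op": "arm_command", "data": {
  "plan": [
    [[-0.0006, 0.0025, 0.02], [0, 0, 0]],
    [[0, 0, 0.02], [0, 0, 0]],
    [[0, 0, 0.02], [0, 0, 0]],
    [[0, 0, 0.02], [0, 0, 0]],
    [[0, 0, 0.02], [0, 0, 0]],
    [[0, 0, 0.015], [0, 0, 0]],
    [[0, 0, 0.015], [0, 0, 0]],
    [[0, 0, 0.014], [0, 0, 0]],
    [[0, 0, 0], [0, 0, 0]],
    [[0, 0, 0], [0, 0, 0]]
  ]
}}

```text
t: 8.82
tool_pos: [0.5241, 0.3273, 0.0152]
orientation: [-179.9, 0.2, 152.3]
wrist_force: [-0.3, -0.3, 0.8]
width: 0.0917
```

Request:
{"op": "arm_command", "data": {
  "plan": [
    [[0.003, 0, 0.001], [0, 0, 0]],
    [[0, 0, 0], [0, 0, 0]],
    [[0, 0, 0], [0, 0, 0]],
    [[0, 0, 0], [0, 0, 0]],
    [[0, 0, 0], [0, 0, 0]],
    [[0, 0, 0], [0, 0, 0]],
    [[0, 0, 0], [0, 0, 0]],
    [[0, 0, 0], [0, 0, 0]]
  ],
  "jaw": 1
}}

```text
t: 9.48
tool_pos: [0.5213, 0.3299, 0.0148]
orientation: [180.0, 0.2, 152.4]
wrist_force: [0.3, -0.3, 0.1]
width: 0.0406
```

Request:
{"op": "arm_command", "data": {
  "plan": [
    [[0, 0, 0], [0, 0, 0]],
    [[0, 0, 0], [0, 0, 0]],
    [[0, 0, 0], [0, 0, 0]],
    [[0, 0, 0], [0, 0, 0]],
    [[0, 0, 0], [0, 0, 0]],
    [[0, 0, 0], [0, 0, 0]],
    [[0, 0, 0], [0, 0, 0]],
    [[0, 0, 0], [0, 0, 0]]
  ]
}}

```text
t: 10.15
tool_pos: [0.5212, 0.3299, 0.0146]
orientation: [180.0, 0.2, 152.4]
wrist_force: [1.0, -0.1, -0.3]
width: 0.0138
```

```bash
sed -i 's/^D=.*/D=np.array([.5454,-.0184,.104,np.radians(87.25)])/' h.py
python3 - <<'E'
from h import *
p,r,s=state(); print(s['t'],p,s['width'],s['wrist_force'].round(1),(r.inv()*down(152.4)).as_rotvec(degrees=True).round(2))
p=p-r.apply([0,0,.2]); q=tdeck()
print('path'); T=dp([0,0,70]); t,w=None,None
a,b=go(p,r,T,q,20)
E
```

```text
10.15 [0.52121598 0.32987211 0.01463095] 0.013842016412769846 [ 1.  -0.1 -0.3] [ 0.02  0.24 -0.03]
path
20 rows [[-0.018, -0.0097, -0.0021], [-0.79, 1.25, 3.19]] zmin 0.165 mid [0.589 0.14  0.213]
```

Gripped the rib at 13.8 mm. Lifting and carrying it over.

Request:
{"op": "arm_command", "data": {
  "plan": [
    [[0, 0, -0.01], [0, 0, 0]],
    [[0, 0, -0.02], [0, 0, 0]],
    [[0, 0, -0.03], [0, 0, 0]],
    [[0, 0, -0.03], [0, 0, 0]],
    [[0, 0, -0.03], [0, 0, 0]],
    [[0, 0, -0.03], [0, 0, 0]],
    [[0, 0, -0.03], [0, 0, 0]],
    [[0, 0, -0.02], [0, 0, 0]]
  ]
}}

```text
t: 10.82
tool_pos: [0.5211, 0.3305, 0.2186]
orientation: [179.8, 0.3, 152.4]
wrist_force: [0.1, -0.0, -0.2]
width: 0.0138
```

Request:
{"op": "arm_command", "data": {
  "plan": [
    [[-0.018, -0.0097, -0.0021], [-0.79, 1.25, 3.19]],
    [[-0.018, -0.0097, -0.0021], [-0.79, 1.25, 3.19]],
    [[-0.018, -0.0097, -0.0021], [-0.79, 1.25, 3.19]],
    [[-0.018, -0.0097, -0.0021], [-0.79, 1.25, 3.19]],
    [[-0.018, -0.0097, -0.0021], [-0.79, 1.25, 3.19]],
    [[-0.018, -0.0097, -0.0021], [-0.79, 1.25, 3.19]],
    [[-0.018, -0.0097, -0.0021], [-0.79, 1.25, 3.19]],
    [[-0.018, -0.0097, -0.0021], [-0.79, 1.25, 3.19]],
    [[-0.018, -0.0097, -0.0021], [-0.79, 1.25, 3.19]],
    [[-0.018, -0.0097, -0.0021], [-0.79, 1.25, 3.19]]
  ]
}}

```text
t: 11.65
tool_pos: [0.5887, 0.1385, 0.2134]
orientation: [175.6, -13.9, 120.7]
wrist_force: [0.3, 0.1, -1.1]
width: 0.014
```

Request:
{"op": "arm_command", "data": {
  "plan": [
    [[-0.018, -0.0097, -0.0021], [-0.79, 1.25, 3.19]],
    [[-0.018, -0.0097, -0.0021], [-0.79, 1.25, 3.19]],
    [[-0.018, -0.0097, -0.0021], [-0.79, 1.25, 3.19]],
    [[-0.018, -0.0097, -0.0021], [-0.79, 1.25, 3.19]],
    [[-0.018, -0.0097, -0.0021], [-0.79, 1.25, 3.19]],
    [[-0.018, -0.0097, -0.0021], [-0.79, 1.25, 3.19]],
    [[-0.018, -0.0097, -0.0021], [-0.79, 1.25, 3.19]],
    [[-0.018, -0.0097, -0.0021], [-0.79, 1.25, 3.19]],
    [[-0.018, -0.0097, -0.0021], [-0.79, 1.25, 3.19]],
    [[-0.018, -0.0097, -0.0021], [-0.79, 1.25, 3.19]]
  ]
}}

```text
t: 12.48
tool_pos: [0.5435, -0.0529, 0.1652]
orientation: [179.9, -28.0, 87.2]
wrist_force: [0.6, -0.2, -2.7]
width: 0.0138
```

Request:
{"op": "arm_command", "data": {
  "plan": [
    [[0, 0, 0], [0, 0, 0]],
    [[0, 0, 0], [0, 0, 0]],
    [[0, 0, 0], [0, 0, 0]]
  ]
}}

```text
t: 12.73
tool_pos: [0.5441, -0.0512, 0.1654]
orientation: [179.8, -28.0, 87.4]
wrist_force: [0.2, 0.2, -1.8]
width: 0.0137
```

```bash
cat >> h.py <<'E'
def rep():
    p,r,s=state(); a,o=deckT(D); print('t',round(s['t'],2),'TCP deck',(a.inv().apply(p-o)*1e3).round(1),'turn to go',(r.inv()*tdeck()).as_rotvec(degrees=True).round(2),'F deck',a.inv().apply(s['wrist_force']).round(1),'M deck',a.inv().apply(s['ft_torque']).round(2),'w',s['width'].__round__(4)); return p,r
E
python3 - <<'E'
from h import *
p,r=rep(); go(p,r,dp([0,0,45]),tdeck(),3)
im=grab('top','t5.png')['frame'][:,:,::-1]; im2=grab('side','s5.png')['frame'][:,:,::-1]
def c(im,x,y,w,h,k): return cv2.resize(im[y:y+h,x:x+w],(w*k,h*k),interpolation=cv2.INTER_CUBIC)
cv2.imwrite('pics/crop5.png',np.hstack([c(im,308,155,80,80,5),c(im2,285,150,80,80,5)]))
E
```

```text
t 12.73 TCP deck [-0.1 -0.3 69.6] turn to go [0.1  0.02 0.13] F deck [-0.6 -0.2 -1.7] M deck [ 0.02  0.63 -0.06] w 0.0137
3 rows [[0.0, -0.0001, 0.0082], [0.03, 0.01, 0.04]] zmin 0.144 mid [ 0.544 -0.047  0.158]
```

View pics/crop5.png

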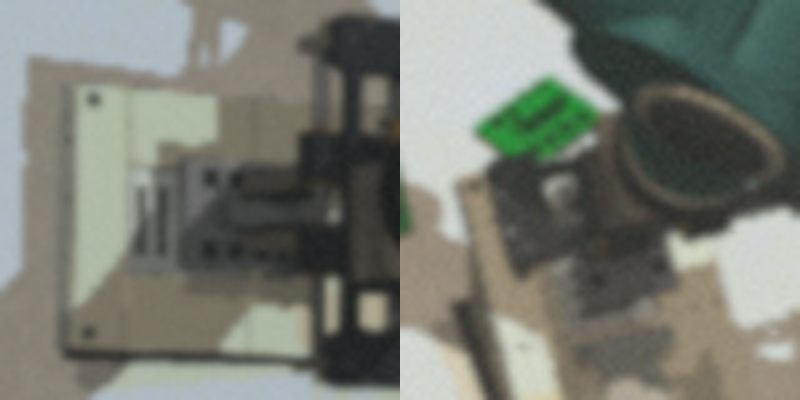

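Run:
```python
from h import *
t,s=load('t5'),load('s5')
q=np.array([dp(x) for x in ([40,-30,65],[40,30,65],[41.3,-31.3,0],[41.3,31.3,0])])
print('top crop',((proj(t,q)-[308,155]+.5)*5-.5).round(0).tolist())
print('side crop',((proj(s,np.array([dp(x) for x in([-40,-30,65],[-40,30,65],[-40,-30,55],[-40,30,55])]))-[285,150]+.5)*5-.5+[400,0]).round(0).tolist())
```

```text
top crop [[187.0, 159.0], [185.0, 269.0], [129.0, 165.0], [127.0, 275.0]]
side crop [[682.0, 291.0], [588.0, 313.0], [679.0, 295.0], [586.0, 316.0]]
```

Request:
{"op": "arm_command", "data": {
  "plan": [
    [[0, 0, 0.0082], [0.03, 0, 0.04]],
    [[0, 0, 0.0082], [0.03, 0, 0.04]],
    [[0, 0, 0.0082], [0.03, 0, 0.04]],
    [[0, 0, 0.008], [0, 0, 0]],
    [[0, 0, 0.006], [0, 0, 0]],
    [[0, 0, 0], [0, 0, 0]],
    [[0, 0, 0], [0, 0, 0]]
  ]
}}

```text
t: 13.42
tool_pos: [0.5444, -0.0334, 0.1301]
orientation: [-179.9, -28.0, 87.1]
wrist_force: [0.9, -0.1, -1.5]
width: 0.0136
```

Run:
```python
from h import *
rep()
```

```text
t 13.42 TCP deck [-1.   0.3 30.2] turn to go [-0.07  0.04 -0.1 ] F deck [-0.8 -0.9 -1.3] M deck [ 0.1   0.66 -0.01] w 0.0136
```

Request:
{"op": "arm_command", "data": {
  "plan": [
    [[0.0025, 0.0005, 0.004], [0, 0, 0]],
    [[0, 0, 0.004], [0, 0, 0]],
    [[0, 0, 0.003], [0, 0, 0]],
    [[0, 0, 0.002], [0, 0, 0]],
    [[0, 0, 0.002], [0, 0, 0]],
    [[0, 0, 0.002], [0, 0, 0]],
    [[0, 0, 0.001], [0, 0, 0]],
    [[0, 0, 0], [0, 0, 0]],
    [[0, 0, 0], [0, 0, 0]]
  ]
}}

```text
t: 14.17
tool_pos: [0.5457, -0.0242, 0.1163]
orientation: [-180.0, -27.9, 87.1]
wrist_force: [-2.5, -4.8, 3.9]
width: 0.0134
```

Run:
```python
from h import *
rep()
```

```text
t 14.17 TCP deck [ 0.7 -0.5 13.6] turn to go [ 0.04  0.09 -0.12] F deck [-2.6  2.3  5.8] M deck [0.62 0.72 0.05] w 0.0134
```

Request:
{"op": "arm_command", "data": {
  "plan": [
    [[-0.0007, 0, 0], [0, 0, 0]],
    [[-0.0007, 0, 0], [0, 0, 0]],
    [[-0.0007, 0, 0], [0, 0, 0]],
    [[-0.0007, 0, 0], [0, 0, 0]],
    [[0, 0, 0], [0, 0, 0]]
  ]
}}

```text
t: 14.58
tool_pos: [0.546, -0.0247, 0.1154]
orientation: [180.0, -28.1, 87.2]
wrist_force: [-1.9, -0.3, 5.3]
width: 0.0136
```

Run:
```python
from h import *
rep()
```

```text
t 14.58 TCP deck [-0.2 -0.9 13. ] turn to go [ 0.03 -0.07 -0.05] F deck [2.2 1.9 4.9] M deck [ 0.33 -0.1   0.07] w 0.0136
```

Request:
{"op": "arm_command", "data": {
  "plan": [
    [[-0.0008, 0, 0], [0, 0, 0]],
    [[-0.0008, 0, 0], [0, 0, 0]],
    [[-0.0008, 0, 0], [0, 0, 0]],
    [[-0.0008, 0, 0], [0, 0, 0]],
    [[0, 0, 0], [0, 0, 0]]
  ]
}}

```text
t: 15.0
tool_pos: [0.5455, -0.027, 0.1133]
orientation: [-179.9, -28.1, 87.2]
wrist_force: [0.9, 2.9, 2.1]
width: 0.0139
```

Run:
```python
from h import *
rep()
im=grab('top','t6.png')['frame'][:,:,::-1]; im2=grab('side','s6.png')['frame'][:,:,::-1]
def c(im,x,y,w,h,k): return cv2.resize(im[y:y+h,x:x+w],(w*k,h*k),interpolation=cv2.INTER_CUBIC)
cv2.imwrite('pics/crop6.png',np.hstack([c(im,318,170,60,60,6),c(im2,290,170,70,60,6)]))
```

```text
t 15.0 TCP deck [-3.2 -0.5 12.3] turn to go [-0.05 -0.07 -0.05] F deck [ 3.6 -0.8  0.4] M deck [ 0.01 -0.46 -0.03] w 0.0139
```

View pics/crop6.png

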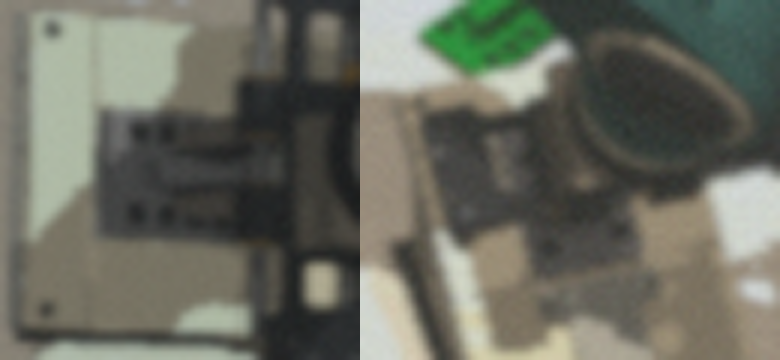

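The normal force vanished and there is an uphill force at the low edge, so the cassette has entered the pocket and touches the low wall. I'll back off about 1 mm and lower.

Request:
{"op": "arm_command", "data": {
  "plan": [
    [[0.001, 0, 0.001], [0, 0, 0]],
    [[0, 0, 0.002], [0, 0, 0]],
    [[0, 0, 0.002], [0, 0, 0]],
    [[0, 0, 0], [0, 0, 0]]
  ]
}}

```text
t: 15.43
tool_pos: [0.5456, -0.0246, 0.1091]
orientation: [-180.0, -28.0, 87.2]
wrist_force: [0.4, 4.4, 1.0]
width: 0.0139
```

Run:
```python
from h import *
rep()
```

```text
t 15.43 TCP deck [-3.1 -0.5  7.4] turn to go [-0.01  0.02 -0.07] F deck [ 4.4 -0.2 -1.2] M deck [-0.15 -0.57 -0.04] w 0.0139
```

Request:
{"op": "arm_command", "data": {
  "plan": [
    [[0.0005, 0, 0.001], [0, 0, 0]],
    [[0, 0, 0.001], [0, 0, 0]],
    [[0, 0, 0.001], [0, 0, 0]],
    [[0, 0, 0.001], [0, 0, 0]],
    [[0, 0, 0.001], [0, 0, 0]],
    [[0, 0, 0.001], [0, 0, 0]],
    [[0, 0, 0], [0, 0, 0]]
  ]
}}

```text
t: 16.02
tool_pos: [0.5459, -0.0231, 0.1071]
orientation: [180.0, -28.1, 87.2]
wrist_force: [-6.9, -1.6, 22.4]
width: 0.0141
```

Run:
```python
from h import *
rep()
```

```text
t 16.02 TCP deck [-2.7 -0.7  4.9] turn to go [ 0.08 -0.06 -0.06] F deck [ 8.8  6.8 20.7] M deck [ 1.63 -1.4  -0.08] w 0.0141
```

Request:
{"op": "arm_command", "data": {
  "plan": [
    [[0.002, -0.001, -0.003], [0, 0, 0]],
    [[0, 0, 0], [0, 0, 0]],
    [[0, 0, 0], [0, 0, 0]]
  ]
}}

```text
t: 16.27
tool_pos: [0.5445, -0.0229, 0.1072]
orientation: [-180.0, -27.8, 87.1]
wrist_force: [-0.9, -2.2, 3.6]
width: 0.0134
```

Run:
```python
from h import *
rep()
```

```text
t 16.27 TCP deck [-2.5  0.7  5. ] turn to go [ 0.03  0.18 -0.14] F deck [-0.3  0.8  4.2] M deck [ 0.28  0.58 -0.04] w 0.0134
```

Request:
{"op": "arm_command", "data": {
  "plan": [
    [[0, 0, 0], [0, 0, 0]],
    [[0, 0, 0], [0, 0, 0]],
    [[0, 0, 0], [0, 0, 0]],
    [[0, 0, 0], [0, 0, 0]],
    [[0, 0, 0], [0, 0, 0]],
    [[0, 0, -0.015], [0, 0, 0]],
    [[0, 0, -0.03], [0, 0, 0]],
    [[0, 0, -0.03], [0, 0, 0]],
    [[0, 0, -0.02], [0, 0, 0]],
    [[0, 0, 0], [0, 0, 0]]
  ],
  "jaw": 0
}}

```text
t: 17.1
tool_pos: [0.5446, -0.0693, 0.1952]
orientation: [179.6, -27.8, 87.2]
wrist_force: [0.8, 0.0, -0.4]
width: 0.0785
```

Run:
```python
from h import *
rep()
im=grab('top','t7.png')['frame'][:,:,::-1]; im2=grab('side','s7.png')['frame'][:,:,::-1]
def c(im,x,y,w,h,k): return cv2.resize(im[y:y+h,x:x+w],(w*k,h*k),interpolation=cv2.INTER_CUBIC)
cv2.imwrite('pics/crop7.png',np.hstack([c(im,318,170,60,60,6),c(im2,290,170,70,60,6)]))
```

```text
t 17.1 TCP deck [ -2.1  -1.7 104.4] turn to go [ 0.43  0.2  -0.08] F deck [-0.1 -0.8 -0.4] M deck [-0.01  0.45 -0.09] w 0.0785
```

View pics/crop7.png

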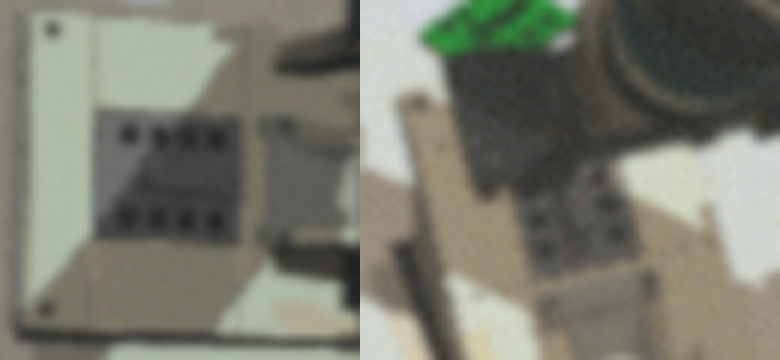

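The cassette lies square in the pocket: top crop edges are at 97–241 × 110–240, matching the pocket outline, and there is no visible tilt. Now back to the knob.

Run:
```python
from h import *
p,r=rep(); kn=np.array([.5389,-.1478,.0428]); z=tdeck().apply([0,0,-1]); a,o=deckT(D); print((a.inv().apply(kn-o)*1e3).round(1))
q=go(p,r,kn+z*.06,tdeck(),8); go(*q,kn,tdeck(),4)
```

```text
t 17.2 TCP deck [ -0.9   0.4 100. ] turn to go [ 0.06  0.05 -0.07] F deck [-0.7 -0.1 -1.2] M deck [ 0.03  0.5  -0.05] w 0.0867
[-143.1    0.3    6.8]
8 rows [[-0.0178, 0.0, 0.0042], [0.01, 0.01, -0.01]] zmin 0.095 mid [ 0.54  -0.121  0.144]
4 rows [[0.0, 0.0, 0.0149], [-0.01, -0.01, 0.0]] zmin 0.043 mid [ 0.538 -0.162  0.069]
```

Request:
{"op": "arm_command", "data": {
  "plan": [
    [[-0.0178, 0, 0.0042], [0, 0, 0]],
    [[-0.0178, 0, 0.0042], [0, 0, 0]],
    [[-0.0178, 0, 0.0042], [0, 0, 0]],
    [[-0.0178, 0, 0.0042], [0, 0, 0]],
    [[-0.0178, 0, 0.0042], [0, 0, 0]],
    [[-0.0178, 0, 0.0042], [0, 0, 0]],
    [[-0.0178, 0, 0.0042], [0, 0, 0]],
    [[-0.0178, 0, 0.0042], [0, 0, 0]],
    [[0, 0, 0], [0, 0, 0]],
    [[0, 0, 0], [0, 0, 0]]
  ],
  "jaw": 0
}}

```text
t: 18.03
tool_pos: [0.536, -0.1749, 0.0935]
orientation: [-179.7, -28.1, 87.0]
wrist_force: [-0.9, 0.8, 0.1]
width: 0.0918
```

Run:
```python
from h import *
p,r=rep(); kn=np.array([.5389,-.1478,.0428]); go(p,r,kn,tdeck(),5)
```

```text
t 18.03 TCP deck [-143.4    1.9   64.3] turn to go [-0.19 -0.05 -0.21] F deck [ 0.7  0.9 -0.2] M deck [0.01 0.5  0.01] w 0.0918
5 rows [[0.0, 0.0004, 0.0115], [-0.04, -0.01, -0.04]] zmin 0.043 mid [ 0.537 -0.164  0.073]
```

Request:
{"op": "arm_command", "data": {
  "plan": [
    [[0, 0.0002, 0.0115], [0, 0, 0]],
    [[0, 0.0002, 0.0115], [0, 0, 0]],
    [[0, 0.0002, 0.0115], [0, 0, 0]],
    [[0, 0.0002, 0.0115], [0, 0, 0]],
    [[0, 0.0002, 0.0115], [0, 0, 0]],
    [[0, 0, 0], [0, 0, 0]],
    [[0, 0, 0], [0, 0, 0]]
  ]
}}

```text
t: 18.62
tool_pos: [0.539, -0.1482, 0.0437]
orientation: [-179.9, -28.0, 87.2]
wrist_force: [-0.1, -0.9, 0.5]
width: 0.0918
```

Request:
{"op": "arm_command", "data": {
  "plan": [
    [[0, 0, 0], [0, 0, 0]],
    [[0, 0, 0], [0, 0, 0]],
    [[0, 0, 0], [0, 0, 0]],
    [[0, 0, 0], [0, 0, 0]],
    [[0, 0, 0], [0, 0, 0]],
    [[0, 0, 0], [0, 0, 0]],
    [[0, 0, 0], [0, 0, 0]],
    [[0, 0, 0], [0, 0, 0]],
    [[0, 0, 0], [0, 0, 0]],
    [[0, 0, 0], [0, 0, 0]]
  ],
  "jaw": 1
}}

```text
t: 19.45
tool_pos: [0.5389, -0.149, 0.0443]
orientation: [-179.9, -28.0, 87.2]
wrist_force: [-7.4, -0.8, 2.5]
width: 0.0272
```

Request:
{"op": "arm_command", "data": {
  "plan": [
    [[0, 0, 0], [0, 0, 0]],
    [[0, 0, 0], [0, 0, 0]],
    [[0, 0, 0], [0, 0, 0]]
  ]
}}

```text
t: 19.7
tool_pos: [0.5388, -0.149, 0.0444]
orientation: [-179.9, -28.0, 87.1]
wrist_force: [-2.4, -0.2, 1.6]
width: 0.0271
```

Run:
```python
from h import *
rep()
```

```text
t 19.7 TCP deck [-143.5    0.3    8.7] turn to go [-0.06  0.03 -0.1 ] F deck [0.5 2.4 1.6] M deck [ 0.67  0.37 -0.03] w 0.0271
```

Gripped. Pushing home: 34 mm commanded, 30 mm of travel expected.

Request:
{"op": "arm_command", "data": {
  "plan": [
    [[0.003, 0, 0], [0, 0, 0]],
    [[0.004, 0, 0], [0, 0, 0]],
    [[0.004, 0, 0], [0, 0, 0]],
    [[0.004, 0, 0], [0, 0, 0]],
    [[0.004, 0, 0], [0, 0, 0]],
    [[0.004, 0, 0], [0, 0, 0]],
    [[0.004, 0, 0], [0, 0, 0]],
    [[0.004, 0, 0], [0, 0, 0]],
    [[0.003, 0, 0], [0, 0, 0]],
    [[0, 0, 0], [0, 0, 0]]
  ]
}}

```text
t: 20.53
tool_pos: [0.5401, -0.1224, 0.0586]
orientation: [-179.9, -27.5, 87.0]
wrist_force: [-2.3, -7.8, -9.8]
width: 0.0269
```

Run:
```python
from h import *
rep()
```

```text
t 20.53 TCP deck [-113.3    0.3    8.8] turn to go [ 0.04  0.51 -0.18] F deck [-11.6   1.9  -4.9] M deck [0.39 3.08 0.01] w 0.0269
```

It travelled 30.2 mm to the stop. Release, retreat and look.

Request:
{"op": "arm_command", "data": {
  "plan": [
    [[-0.003, 0, 0], [0, 0, 0]],
    [[0, 0, 0], [0, 0, 0]],
    [[0, 0, 0], [0, 0, 0]]
  ]
}}

```text
t: 20.78
tool_pos: [0.5402, -0.1225, 0.0585]
orientation: [-179.9, -27.9, 87.1]
wrist_force: [-3.6, -4.3, -3.0]
width: 0.0271
```

Request:
{"op": "arm_command", "data": {
  "plan": [
    [[0, 0, 0], [0, 0, 0]],
    [[0, 0, 0], [0, 0, 0]],
    [[0, 0, 0], [0, 0, 0]],
    [[0, 0, 0], [0, 0, 0]],
    [[0, 0, 0], [0, 0, 0]],
    [[0, 0, 0], [0, 0, 0]],
    [[0, 0, -0.02], [0, 0, 0]],
    [[0, 0, -0.035], [0, 0, 0]],
    [[0, 0, -0.04], [0, 0, 0]],
    [[0, 0, -0.04], [0, 0, 0]]
  ],
  "jaw": 0
}}

```text
t: 21.62
tool_pos: [0.5372, -0.185, 0.1794]
orientation: [-179.9, -28.0, 87.1]
wrist_force: [0.6, -0.1, -0.3]
width: 0.091
```

Request:
{"op": "arm_command", "data": {
  "plan": [
    [[-0.01, 0, -0.04], [0, 0, 0]],
    [[-0.02, 0, -0.04], [0, 0, 0]],
    [[-0.03, 0, -0.03], [0, 0, 0]],
    [[-0.04, 0, 0], [0, 0, 0]],
    [[-0.03, 0, 0], [0, 0, 0]],
    [[0, 0, 0], [0, 0, 0]],
    [[0, 0, 0], [0, 0, 0]]
  ]
}}

```text
t: 22.2
tool_pos: [0.5286, -0.3488, 0.211]
orientation: [-179.8, -28.0, 86.9]
wrist_force: [1.1, 0.9, -0.5]
width: 0.0918
```

Run:
```python
from h import *
rep()
im=grab('top','t8.png')['frame'][:,:,::-1]; im2=grab('side','s8.png')['frame'][:,:,::-1]
def c(im,x,y,w,h,k): return cv2.resize(im[y:y+h,x:x+w],(w*k,h*k),interpolation=cv2.INTER_CUBIC)
cv2.imwrite('pics/crop8.png',np.vstack([np.hstack([c(im,308,165,80,65,5),c(im2,285,175,80,65,5)]),np.hstack([cv2.resize(im,(400,250)),cv2.resize(im2,(400,250))])]))
```

```text
t 22.2 TCP deck [-241.9    0.9  249.8] turn to go [-0.06 -0.02 -0.29] F deck [ 0.6 -1.1 -0.9] M deck [ 0.03  0.44 -0.08] w 0.0918
```

View pics/crop8.png

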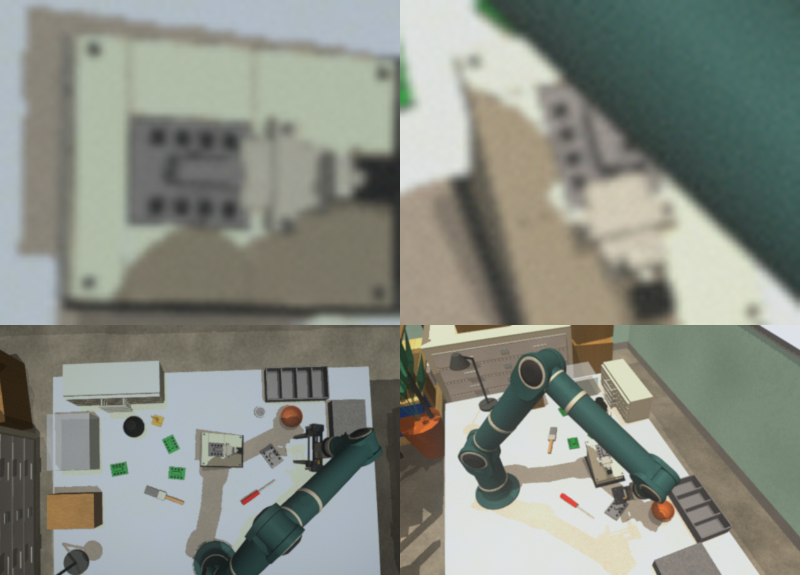

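The tongue covers the low end of the cassette (top crop about x = 243). The knob head spans columns 380–387, as it did at the start. The rest of the table looks unchanged, and the arm is clear of the unit.

```bash
python3 -c "
from h import *
print(manip.finish_job())"
```

```text
the job is handed in; nothing more can be done
None
```

The ribbed cassette is in the pocket with the knob pushed home over it, and I handed the job in at about 22 s of the 70 s allowed.

- **Knob out:** I gripped the knob and pulled it down the slope. It travelled 30.1 mm to its stop.
- **Cassette in:** I picked the cassette up by its rib and set it just uphill of the pocket. I slid it down until it dropped in, then pressed it with about 21 N.
- **Knob home:** I pushed the knob back. It travelled 30.2 mm to its stop without being blocked, then I released it and moved the arm clear.

The last pictures show the tongue over the low end of the cassette, the plate square in the pocket, and the knob head where it was at the start. The spare cassette and the other things on the table look unmoved, though the arm hides part of the final side view. The highest reported wrist force was about 24 N.

**One disagreement:** the drop from deck to pocket floor read about 8 to 9 mm instead of 10. I put this down to pose noise and arm give. The tongue closed freely, so the cassette cannot stand more than 2 mm proud there.

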